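Load a dish carrier and hold it up for its canister

ROBOT

A 6-joint arm with a two-finger parallel gripper is mounted at the origin on the work surface. World frame = base frame: x ahead of the robot, y to its left, z up, the work surface at z = 0. Lengths are in m, angles in rad, forces in N, time in s.
With the tool pointing down it reaches from about 0.325 to 0.9 m from the base axis. Payload 6.1 kg.
Tool frame: the origin (TCP) lies midway between the tips of the shut fingers; the grasp point (between the pads) lies 19 mm behind it; x points along the fingers, y is the direction in which the jaws open and shut, and the axes are right-handed (so a half turn about x gives the same grasp; the last joint's range is limited). The gripper opens to 85 mm and grips with 20 to 120 N. Pads are 22 mm wide; open, the fingers measure 114 mm over their backs; the gripper's body (76 mm by 85 mm) begins 54 mm behind the grasp point. The pads swing forward as they close: fully open they stand 13 mm farther back than shut.
Start: joints at [-1.349, 0.22, 1.526, -0, 1.395, -0.126], TCP at [0.213, -0.588, 0.203] pointing down, gripper open.
Joint ranges: [-2.98, 2.98], [-0.91, 2.08], [0.09, 2.57], [-1.24, 4.39], [0.2, 2.65], [-2.68, 2.68]. Speed limits (rad/s): [2.57, 2.57, 3.01, 3.14, 3.14, 3.14].

INTERFACE

Orientations are given as [roll, pitch, yaw] about the fixed x, y, z axes, in that order (R = Rz(yaw) Ry(pitch) Rx(roll)).
In Python, from plant import movep, move_l, set_joints, gripper_to, hold, inverse_kinematics, observe, get_image, get_calibration, Unreachable, job_done gives the robot as it stands. Calls block until the motion is done:
- movep(position, orientation): joint-space move of the TCP to a pose.
- move_l(position, feed=0.15, rotation=None, max_force=None): straight line of the TCP; rotation=None keeps the orientation; feed is the mean speed in m/s. With max_force (N) it stops when the force on the tool has changed by that much, and returns True; else False.
- set_joints(angles): joint-space move.
- gripper_to(opening, f_grip=None): finger opening in m; f_grip is the grip in N (None keeps the last); returns when the fingers have stopped.
- hold(seconds).
- inverse_kinematics(position, orientation): joint angles nearest the present ones, or None.
- observe(): the state.
- get_image(name): name is "scene" or "top" or "wrist"; returns (picture, depth): 384x512x3 uint8, red, green, blue; 384x512 float32, m along the optical axis (not along the pixel's ray), 0 where there is no reading.
- get_calibration(name): a dict with "intrinsics" (3x3 intrinsics, pixels), "dist_coeffs" ([k1, k2, p1, p2, k3] as OpenCV has them; the pictures are not rectified), "world_from_camera" (4x4, takes a point from camera to world coordinates). Camera axes: x right, y down, z forward; pixel columns grow to the right and rows downward; lengths in m; the calibration is good to about 2 mm. A picture is of the moment at which its call begins: read the wrist's pose just before it. get_calibration takes no time and is no camera call; for the wrist camera it gives the pose at the moment of the call.
A pose or a line that the arm cannot do raises Unreachable and nothing moves.
- job_done(): hands the job in, once; it reports no verdict.
The state is a dict: "time_s": time; "q": joint angles; "joint_velocities": joint speeds; "joint_torque": joint torques, N m; "eef_pos": TCP position; "tcp_rot": TCP orientation; "ft_force": force on the tool from outside, world axes, zero at the start; "torque": the same for the moment, N m; "opening": finger opening in m.
Only numpy, scipy, OpenCV 4.12 (cv2) and the standard library are available. Lean on these libraries where they do the work, as an engineer would, in place of code of your own. Each camera call takes 0.05 s, during which the arm holds its last target.

TASK

Stack the two loose covered glass dishes gently on the one already standing on the steel carrier's base, so that all three sit centred over one another in the middle of the base. Then lift the loaded carrier by the black grip at the top of its upright until its base is well above the rim height of the open canister, and finish while holding it there by that grip, level and still, so that I can slide the canister under it. Leave the canister, its lid, the forceps and the beaker where they are.

Things in the scene. Friction and masses are not known exactly. Their poses are not given: they have to be found in the camera images.
- carrier: (All sizes in mm.) Loose carrier of bare steel, about 220 g, standing on the bench: a round base disc, diameter 90, 3 thick, and one upright flat strip 26 wide and 3 thick at the disc's edge, which ends in a black plastic grip. The strip's and the grip's mid-plane lies 49 from the disc centre on the carrier's -x side; everything ends 94 above the bench. Origin: centre of the disc's underside; z up, x from the upright towards the disc centre, y along the strip's width.
- carrier_grip (a point): Centre of the carrier's black grip, a block 12 thick (along the carrier's x), 32 wide (along its y) and 30 high, centred 79 above the carrier's underside, at -49 on its x. Its axes are the carrier's. The finished stack's top lies 48 above the carrier's underside, 16 below the grip's lower edge. Loaded with three dishes the carrier balances nearly 40 in front (+x) of the grip, so it wants to nod forward: grip it across its thickness, firmly.
- dish_a: The covered glass dish already on the carrier: a closed flat disc, diameter 60, 15 high, 50 g, lid and bottom in one piece, with a white filter paper inside. It stands on the carrier's base disc, within 2 or so of its centre. Origin: centre of its underside; z up.
- dish_b: Loose covered glass dish standing on the bench, identical to dish_a (diameter 60, 15 high, about 50 g, flat top and bottom, rigid). Origin: centre of its underside; z up.
- dish_c: Loose covered glass dish standing on the bench, identical to dish_a and dish_b. Either one may be stacked first. Origin: centre of its underside; z up.
- canister: Open upright cylindrical steel canister, outer diameter 112, wall 3, rim 115 above the bench; leave it alone. Origin: centre of its underside.
- canister_lid: Flat steel lid of the canister lying on the bench, diameter 118, 41 high with its black knob; leave it alone. Origin: centre of its underside.
- forceps: Steel forceps lying on the bench, 125 long, 14 wide, 6 high; leave them alone. Origin: middle of their length, on the bench; x along them.
- beaker: Small empty glass beaker, diameter 53, 70 high, standing on the white top plate (96 above the bench) of the grey hotplate stirrer, a fixed machine about 250 long and 170 wide; leave it alone. Origin: centre of its underside.
Things that resemble listed ones, but are neither listed nor needed, are in the scene too. Leave any pink, purple or red look-alike of the dish_b alone.

How it is judged:
On the way, in this order (a step that is already met when the one before it is completed fails the run):
1. one loose dish rests centred on the dish in the carrier, let go, the carrier standing on the bench ((((x of dish_a in the frame of carrier between -0.009 and 0.009 m and y of dish_a in the frame of carrier between -0.009 and 0.009 m and z of dish_a in the frame of carrier between -0.002 and 0.007 m) and (x of dish_b in the frame of carrier between -0.009 and 0.009 m and y of dish_b in the frame of carrier between -0.009 and 0.009 m and z of dish_b in the frame of carrier between 0.014 and 0.037 m) and z of dish_b in the frame of carrier below 0.022 m and contact force between the fingers and dish_b below 0.3 N and height (world z) of carrier below 0.006 m) or ((x of dish_a in the frame of carrier between -0.009 and 0.009 m and y of dish_a in the frame of carrier between -0.009 and 0.009 m and z of dish_a in the frame of carrier between -0.002 and 0.007 m) and (x of dish_c in the frame of carrier between -0.009 and 0.009 m and y of dish_c in the frame of carrier between -0.009 and 0.009 m and z of dish_c in the frame of carrier between 0.014 and 0.037 m) and z of dish_c in the frame of carrier below 0.022 m and contact force between the fingers and dish_c below 0.3 N and height (world z) of carrier below 0.006 m))), for 0.2 s.
2. all three dishes rest stacked and centred, let go, the carrier still standing on the bench (x of dish_a in the frame of carrier between -0.009 and 0.009 m and y of dish_a in the frame of carrier between -0.009 and 0.009 m and z of dish_a in the frame of carrier between -0.002 and 0.007 m and x of dish_b in the frame of carrier between -0.009 and 0.009 m and y of dish_b in the frame of carrier between -0.009 and 0.009 m and z of dish_b in the frame of carrier between 0.014 and 0.037 m and x of dish_c in the frame of carrier between -0.009 and 0.009 m and y of dish_c in the frame of carrier between -0.009 and 0.009 m and z of dish_c in the frame of carrier between 0.014 and 0.037 m and contact force between the fingers and dish_a below 0.3 N and contact force between the fingers and dish_b below 0.3 N and contact force between the fingers and dish_c below 0.3 N and height (world z) of carrier below 0.006 m), for 0.2 s.
3. the loaded carrier is lifted so that its base is above the canister's rim height (height (world z) of carrier above 0.12 m), for 0.2 s.
At the end, for the whole second after the job is handed in: Carrier gripped and at rest, underside over 120 mm above the bench, within 5 degrees of level; three dishes stacked on it, each within 9 mm of the base centre along its x and y, at their heights to 4 mm, fingers off them; canister, lid, forceps, beaker within 30 mm of their starts (height (world z) of carrier above 0.12 m and angle between carrier's own z axis and vertical below 0.09 rad and linear speed of carrier below 0.02 m/s and angular speed of carrier below 0.1 rad/s and contact force between the fingers and carrier above 3 N and contact force between carrier and canister below 0.1 N and contact force between carrier and beaker below 0.1 N and x of dish_a in the frame of carrier between -0.009 and 0.009 m and y of dish_a in the frame of carrier between -0.009 and 0.009 m and z of dish_a in the frame of carrier between -0.002 and 0.007 m and x of dish_b in the frame of carrier between -0.009 and 0.009 m and y of dish_b in the frame of carrier between -0.009 and 0.009 m and z of dish_b in the frame of carrier between 0.014 and 0.037 m and x of dish_c in the frame of carrier between -0.009 and 0.009 m and y of dish_c in the frame of carrier between -0.009 and 0.009 m and z of dish_c in the frame of carrier between 0.014 and 0.037 m and contact force between the fingers and dish_a below 0.3 N and contact force between the fingers and dish_b below 0.3 N and contact force between the fingers and dish_c below 0.3 N and distance of each of canister, canister_lid, forceps, beaker from where it was at the start of the episode below 0.03 m); the arm keeps its last pose, push and grip.
It fails at once if a dish is tipped by more than 30 degrees (angle between any of dish_a, dish_b, dish_c's own z axis and vertical above 0.52 rad).
It fails at once if a dish is dropped or flung: it moves faster than 0.5 m/s (a fall of over 12 mm) with no finger touching it while the carrier stands on the bench ((linear speed of dish_a above 0.5 m/s and contact force between the fingers and dish_a below 0.01 N and height (world z) of carrier below 0.006 m) or (linear speed of dish_b above 0.5 m/s and contact force between the fingers and dish_b below 0.01 N and height (world z) of carrier below 0.006 m) or (linear speed of dish_c above 0.5 m/s and contact force between the fingers and dish_c below 0.01 N and height (world z) of carrier below 0.006 m)).
It fails at once if the canister, its lid, the forceps or the beaker is displaced by more than 30 mm (distance of any of canister, canister_lid, forceps, beaker from where it was at the start of the episode above 0.03 m).
It also fails if it takes over 61 s, if anything falls off the work surface, if the arm or the gripper's body presses on something with over 40 N, if the wrist force passes 120 N, or if a joint passes its speed limit or range.

## Working session

There is one attempt and no reset: what is moved stays moved. The work goes in short steps, each a Python script; the robot and the scene stay as the last script left them, time stands still between calls to the robot, and variables do not carry over. Pictures are saved under pics/ and viewed, and the job is handed in when it is done.

```bash
ls; mkdir -p pics; python3 - <<'E'
from plant import *
import cv2,numpy as np
for n in ("scene","top","wrist"):
    c=get_calibration(n); im,d=get_image(n)
    cv2.imwrite(f"pics/{n}0.png",im[:,:,::-1]); np.savez(f"{n}0.npz",im=im,d=d,K=c["intrinsics"],D=c["dist_coeffs"],T=c["world_from_camera"])
    print(n,np.round(c["intrinsics"],1).tolist(),c["dist_coeffs"],np.round(c["world_from_camera"],3).tolist())
o=observe();print(o)
E
```

```text
pics
scene [[373.4, 0.0, 253.3], [0.0, 373.4, 190.1], [0.0, 0.0, 1.0]] [0.04113672 0.         0.         0.         0.        ] [[0.362, 0.764, -0.534, 1.204], [0.932, -0.301, 0.201, -0.364], [-0.007, -0.571, -0.821, 1.099], [0.0, 0.0, 0.0, 1.0]]
top [[411.1, 0.0, 249.9], [0.0, 411.1, 195.5], [0.0, 0.0, 1.0]] [-0.01556256  0.          0.          0.          0.        ] [[-0.022, -0.988, 0.156, 0.361], [-1.0, 0.024, 0.007, -0.139], [-0.01, -0.155, -0.988, 1.389], [0.0, 0.0, 0.0, 1.0]]
wrist [[345.6, 0.0, 259.4], [0.0, 345.6, 192.5], [0.0, 0.0, 1.0]] [-0.05909717  0.          0.          0.          0.        ] [[0.341, -0.902, -0.266, 0.279], [-0.94, -0.328, -0.094, -0.563], [-0.002, 0.282, -0.959, 0.372], [0.0, 0.0, 0.0, 1.0]]
{'time_s': 0.15, 'q': array([-1.34910571e+00,  2.21063378e-01,  1.52734502e+00, -1.53981347e-05,
        1.39465321e+00, -1.26083911e-01]), 'joint_velocities': array([-0.00037888, -0.00166543, -0.00279806, -0.00062057, -0.0007059 ,
        0.00077551]), 'joint_torque': array([ 7.67158217e-04, -4.97483432e+01, -3.89904678e+01, -3.12409629e-04,
        7.12035297e-03,  3.63882124e-07]), 'eef_pos': array([ 0.21289583, -0.58710037,  0.20184089]), 'tcp_rot': array([-1.68656313,  1.56932729,  1.80280677]), 'ft_force': array([-0.79334352, -0.63760306,  0.42616386]), 'torque': array([ 0.00077098, -0.00644912,  0.00322682]), 'opening': 0.08526392183495429}
```

View pics/scene0.png

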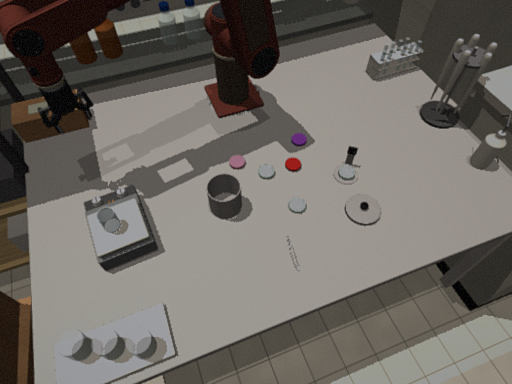

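View pics/top0.png

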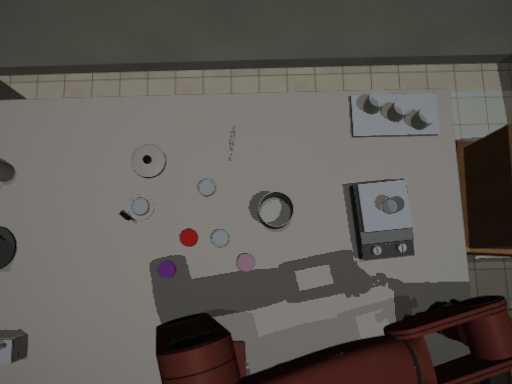

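View pics/wrist0.png

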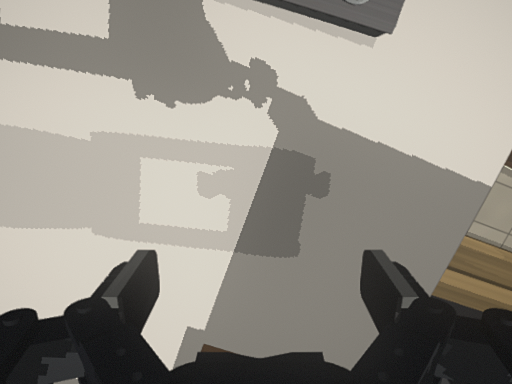

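```bash
cat > h.py <<'E'
import numpy as np, cv2
from plant import *
def p2w(uv,z,K,D,T):
    p=cv2.undistortPoints(np.array([[uv]],float),np.array(K),np.array(D)).ravel()
    r=T[:3,:3]@np.array([p[0],p[1],1.]); o=T[:3,3]
    return o+r*(z-o[2])/r[2]
def w2p(P,K,D,T):
    Ti=np.linalg.inv(T); rv,_=cv2.Rodrigues(Ti[:3,:3])
    return cv2.projectPoints(np.atleast_2d(np.array(P,float)),rv,Ti[:3,3],np.array(K),np.array(D))[0].reshape(-1,2)
def load(f):
    z=np.load(f); return z["im"],z["d"],z["K"],z["D"],z["T"]
def snap(name,f):
    c=get_calibration(name); im,d=get_image(name)
    np.savez(f,im=im,d=d,K=c["intrinsics"],D=c["dist_coeffs"],T=c["world_from_camera"])
    cv2.imwrite("pics/"+f.replace(".npz",".png"),im[:,:,::-1])
    return im,d,np.array(c["intrinsics"]),np.array(c["dist_coeffs"]),np.array(c["world_from_camera"])
E
python3 - <<'E'
from h import *
im,d,K,D,T=load("top0.npz")
for n,uv,z in [("b",(207,187),.015),("c",(220,238),.015),("a",(140,206),.018),("grip",(126,215),.094),("can",(276,210),.115),("lid",(149,161),.03),("red",(189,237),.015),("purple",(167,269),.015),("pink",(246,262),.015)]:
    u,v=uv; dd=d[v,u]
    p=cv2.undistortPoints(np.array([[uv]],float),K,D).ravel()
    print(n,p2w(uv,z,K,D,T).round(4),(T[:3,:3]@np.array([p[0]*dd,p[1]*dd,dd])+T[:3,3]).round(3))
c=im[160:260,110:240]; cv2.imwrite("pics/topc.png",cv2.resize(c[:,:,::-1],None,fx=6,fy=6,interpolation=cv2.INTER_CUBIC))
im=load("scene0.npz")[0]
c=im[125:225,250:380]; cv2.imwrite("pics/scenec.png",cv2.resize(c[:,:,::-1],None,fx=6,fy=6,interpolation=cv2.INTER_CUBIC))
E
```

```text
b [0.61   0.0156 0.015 ] [0.61  0.016 0.015]
c [ 0.4363 -0.0266  0.015 ] [ 0.436 -0.027  0.021]
a [0.5498 0.2422 0.018 ] [0.55  0.243 0.015]
grip [0.5115 0.2653 0.094 ] [0.511 0.264 0.097]
can [ 0.5137 -0.2105  0.115 ] [ 0.527 -0.217  0.003]
lid [0.702  0.2111 0.03  ] [0.701 0.21  0.036]
red [0.442  0.0768 0.015 ] [0.442 0.077 0.016]
purple [0.3383 0.1496 0.015 ] [0.338 0.15  0.016]
pink [ 0.3554 -0.1116  0.015 ] [ 0.355 -0.112  0.016]
```

View pics/topc.png

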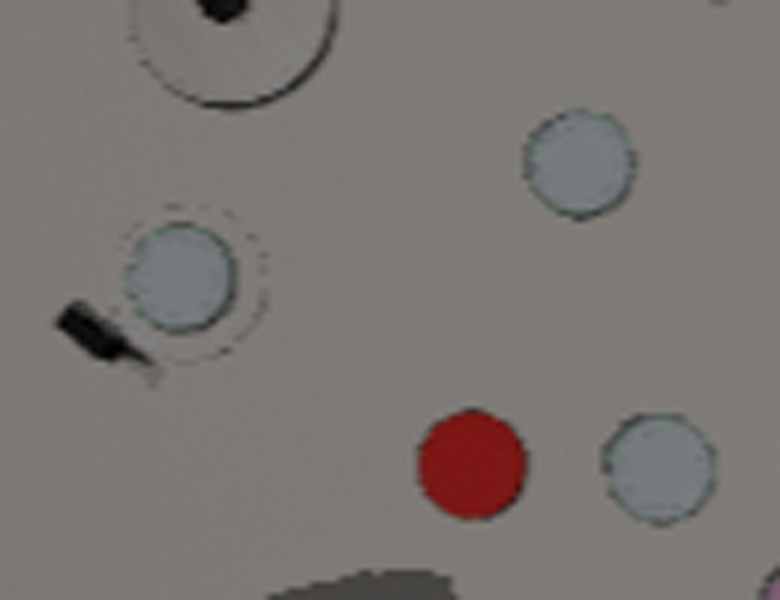

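View pics/scenec.png

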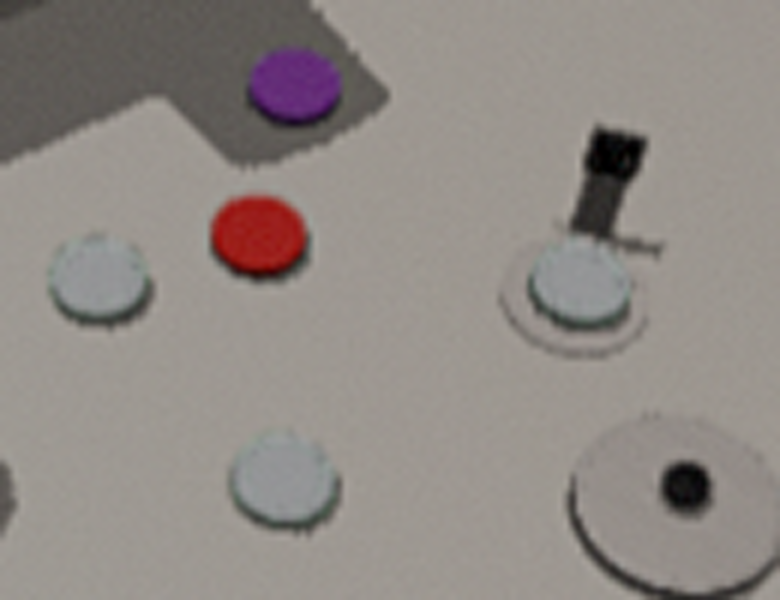

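```bash
cat >> h.py <<'E'
from scipy.spatial.transform import Rotation as Ro
import warnings; warnings.filterwarnings("ignore")
def Rm(jaw_deg,tilt=0.0,tdir=None):
    """tool x down, jaws along jaw_deg (world yaw). tilt (deg): about tool y"""
    a=np.deg2rad(jaw_deg); y=np.array([np.cos(a),np.sin(a),0]); x=np.array([0,0,-1.]); z=np.cross(x,y)
    R=np.stack([x,y,z],1)
    return R@Ro.from_euler('y',tilt,degrees=True).as_matrix()
def rpy(R): return Ro.from_matrix(R).as_euler('xyz')
E
python3 - <<'E'
from h import *
o=observe()
R=Ro.from_euler('xyz',o["tcp_rot"]).as_matrix(); print(R.round(3))
T=np.load("wrist0.npz")["T"]
print("cam in tool",(R.T@(T[:3,3]-o["eef_pos"])).round(4)); print((R.T@T[:3,:3]).round(3))
for j in (90,-90):
    print(j,inverse_kinematics([.52,.1,.27],rpy(Rm(j))))
for j in (-33,147,57,-123):
    print(j,inverse_kinematics([.55,.24,.1],rpy(Rm(j))))
E
```

```text
[[-0.     0.341 -0.94 ]
 [ 0.001 -0.94  -0.341]
 [-1.    -0.001 -0.   ]]
cam in tool [-0.1705 -0.0002 -0.0708]
[[ 0.001 -0.283  0.959]
 [ 1.     0.    -0.001]
 [-0.     0.959  0.283]]
90 [ 4.10036940e-02 -4.65881552e-02  1.68586269e+00 -4.44089210e-16
  1.50231811e+00 -1.52979263e+00]
-90 [ 4.10036940e-02 -4.65881552e-02  1.68586269e+00 -4.44089210e-16
  1.50231811e+00  1.61180002e+00]
-33 [ 2.80096987e-01  2.53649846e-01  1.68738914e+00 -4.44089210e-16
  1.20055367e+00  8.56055640e-01]
147 [ 2.80096987e-01  2.53649846e-01  1.68738914e+00 -4.44089210e-16
  1.20055367e+00 -2.28553701e+00]
57 [ 2.80096987e-01  2.53649846e-01  1.68738914e+00 -4.44089210e-16
  1.20055367e+00 -7.14740687e-01]
-123 [ 2.80096987e-01  2.53649846e-01  1.68738914e+00 -4.44089210e-16
  1.20055367e+00  2.42685197e+00]
```

```bash
python3 - <<'E'
from h import *
p=observe()["eef_pos"]; move_l([p[0],p[1],.30],feed=.2)
movep([.50,.10,.27],rpy(Rm(-90)))
im,d,K,D,T=snap("wrist","w1.npz"); o=observe(); print(o["time_s"],o["eef_pos"],o["ft_force"])
E
```

```text
3.4667 [0.50022862 0.09935582 0.27000521] [-0.55264914  0.40779371  0.44202627]
```

View pics/w1.png

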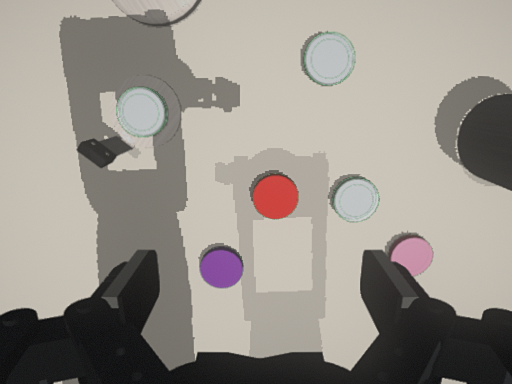

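```bash
cat > ov.py <<'E'
from h import *
def circ(c,r,z):
    t=np.linspace(0,2*np.pi,60); return np.c_[c[0]+r*np.cos(t),c[1]+r*np.sin(t),0*t+z]
def draw(f,items,crop,s,out):
    im,d,K,D,T=load(f); y0,y1,x0,x1=crop
    c=cv2.resize(im[y0:y1,x0:x1,::-1],None,fx=s,fy=s,interpolation=cv2.INTER_CUBIC)
    for P,col in items:
        q=(w2p(P,K,D,T)-[x0,y0]+.5)*s-.5
        cv2.polylines(c,[np.round(q).astype(int)],False,col,1)
    cv2.imwrite("pics/"+out,c)
def carrier(c,yaw,dz=0):
    a=np.deg2rad(yaw); X=np.array([np.cos(a),np.sin(a)]); Y=np.array([-X[1],X[0]])
    out=[(circ(c,.045,.003+dz),(0,255,0))]
    for z,col in((.094,(0,0,255)),(.064,(255,0,255))):
        P=[]
        for u,v in((-.055,-.016),(-.055,.016),(-.043,.016),(-.043,-.016),(-.055,-.016)):
            P.append([*(np.array(c)+u*X+v*Y),z+dz])
        out.append((np.array(P),col))
    return out
E
python3 - <<'E'
from ov import *
im,d,K,D,T=load("w1.npz")
for n,uv,z in [("b",(329.5,57),.015),("c",(355.5,198.5),.015),("a",(141.5,110.5),.018)]:
    print(n,p2w(uv,z,K,D,T).round(4))
# grip top corners guess
it=[(circ(p2w((329.5,57),.015,K,D,T),.03,.015),(0,0,255)),(circ(p2w((355.5,198.5),.015,K,D,T),.03,.015),(0,0,255))]
draw("w1.npz",it,(20,230,290,410),3.5 and 3,"o1.png")
A=p2w((141.5,110.5),.018,K,D,T)
draw("w1.npz",[(circ(A,.03,.018),(255,0,0))]+carrier(A[:2],-36),(60,180,60,200),5,"o2.png")
E
```

```text
b [0.6098 0.0177 0.015 ]
c [ 0.4374 -0.0253  0.015 ]
a [0.5494 0.2411 0.018 ]
```

View pics/o1.png

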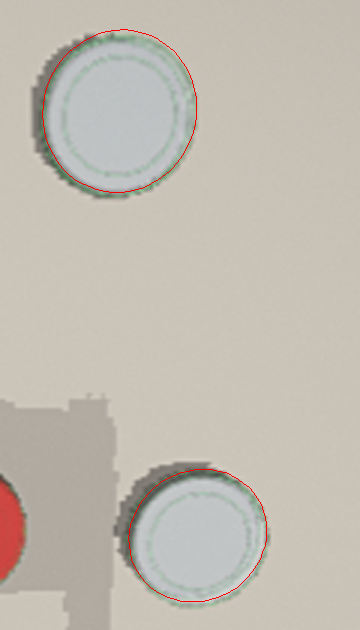

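View pics/o2.png

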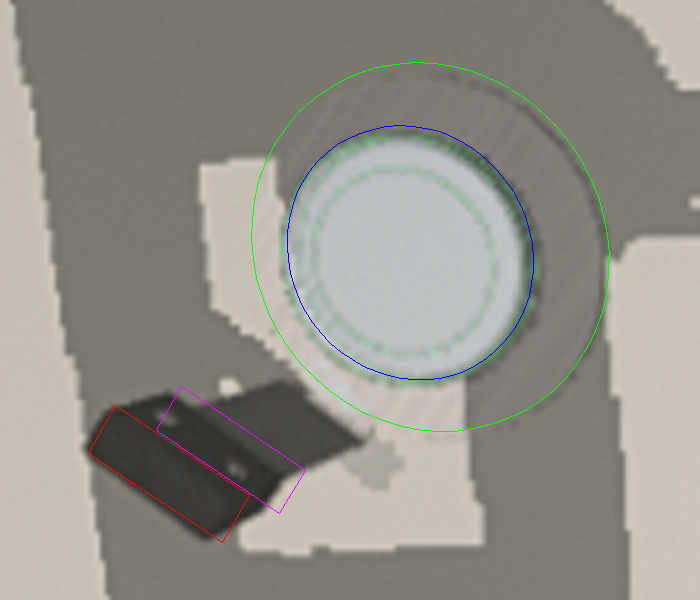

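```bash
python3 - <<'E'
from ov import *
A=(.5480,.2412)
C=(.5475,.2405)
draw("w1.npz",[(circ(A,.03,.018),(255,0,0))]+carrier(C,-40),(60,180,60,200),5,"o3.png")
draw("w1.npz",[(circ(A,.03,.018),(255,0,0))]+carrier(C,-31),(60,180,60,200),5,"o4.png")
E
```

```text
(no output)
```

View pics/o3.png

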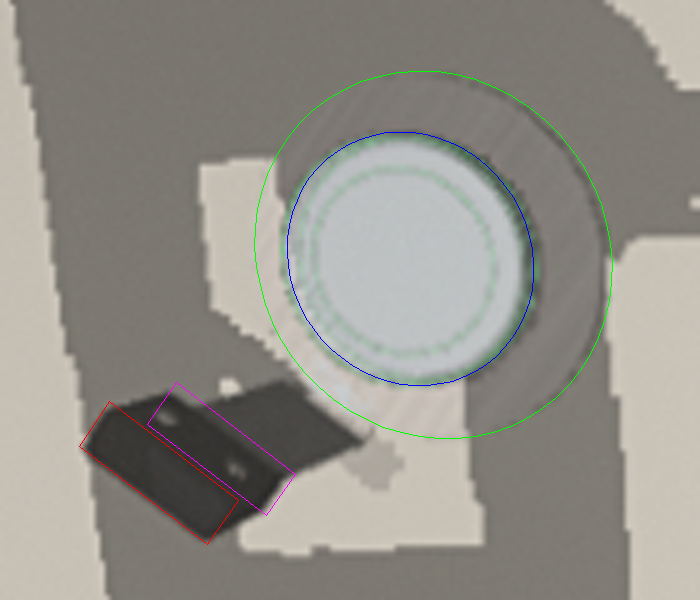

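View pics/o4.png

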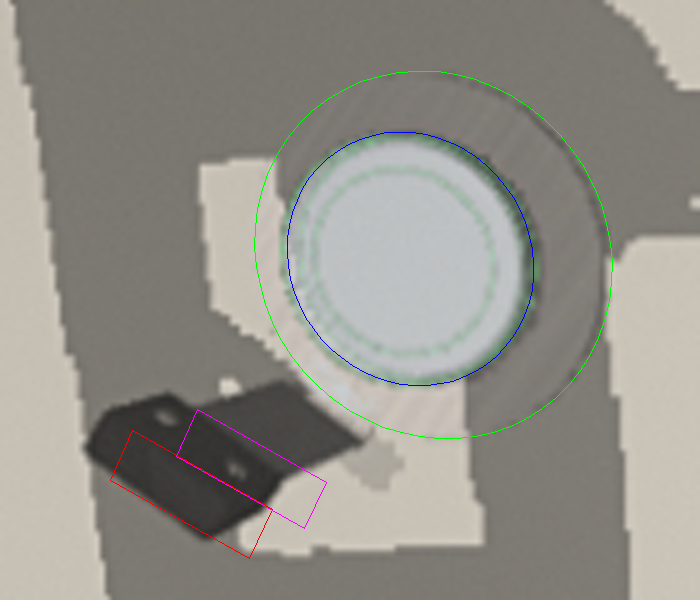

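```bash
cat >> h.py <<'E'
YAW=-38.7; C=np.array([.5475,.2412]); A=np.array([.5480,.2410])
Xc=np.array([np.cos(np.deg2rad(YAW)),np.sin(np.deg2rad(YAW))]); Yc=np.array([-Xc[1],Xc[0]])
RT=rpy(Rm(YAW+90,12.))
OFF=-.0019*Xc
def st(m=""):
    o=observe(); print(m,"t",round(o["time_s"],2),"p",o["eef_pos"].round(4),"f",o["ft_force"].round(2),"open",round(o["opening"],4)); return o
E
python3 - <<'E'
from h import *
c=np.array([.4367,-.0255]); p=c+OFF
for q in ([*p,.1],[*p,0.],[*(A+OFF),.12],[*(A+OFF),.018]): print(inverse_kinematics(q,RT))
movep([*p,.06],RT); st("above")
r=move_l([*p,.0],feed=.05,max_force=6); st(f"down {r}")
snap("wrist","w2.npz")
E
```

```text
[-0.30171791  0.03011562  1.95392279  0.07781108  1.35355366 -1.22132426]
[-0.30171791  0.18947891  2.00101576  0.08334011  1.14776173 -1.23880024]
[ 0.18783132  0.32122476  1.57960537  0.16161505  1.38049653 -0.74928328]
[ 0.18783132  0.44379386  1.63070122  0.16974604  1.20919658 -0.77901464]
above t 5.88 p [ 0.4355 -0.0243  0.0602] f [ 0.17 -0.25 -0.52] open 0.0854
down False t 7.22 p [ 4.356e-01 -2.440e-02  3.000e-04] f [0.02 0.43 0.91] open 0.0855
```

View pics/w2.png

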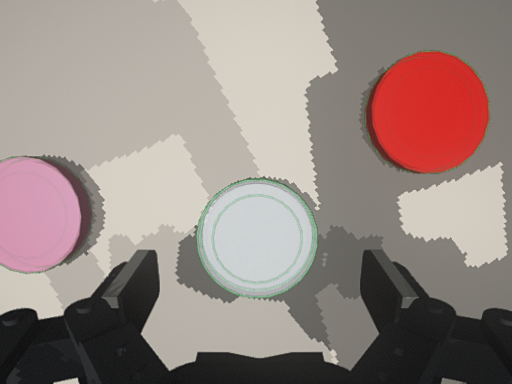

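```bash
python3 - <<'E'
from ov import *
im,d,K,D,T=load("w2.npz"); o=observe(); R=Ro.from_euler('xyz',o["tcp_rot"]).as_matrix()
for nm,P in (("tip z-11",[-.013,.0427,-.011]),("tip z+11",[-.013,.0427,.011]),("tipL-11",[-.013,-.0427,-.011]),("tipL+11",[-.013,-.0427,.011])):
    w=o["eef_pos"]+R@P; print(nm,w.round(4),w2p(w,K,D,T).round(1))
print(p2w((257,236),.015,K,D,T), w2p([.4367,-.0255,.015],K,D,T))
E
```

```text
tip z-11 [0.456  0.0139 0.0154] [[348.2 222. ]]
tip z+11 [0.4728 0.0005 0.0108] [[344.9 262.4]]
tipL-11 [ 0.4026 -0.0527  0.0153] [[173.6 221.9]]
tipL+11 [ 0.4194 -0.0662  0.0108] [[176.8 262.4]]
[ 0.43350717 -0.02521675  0.015     ] [[260.619757   241.36013952]]
```

```bash
python3 - <<'E'
from ov import *
im,d,K,D,T=load("w2.npz")
c=im[200:384,180:460,::-1]; c=cv2.convertScaleAbs(c,alpha=1.8,beta=20); cv2.imwrite("pics/c2.png",cv2.resize(c,None,fx=2.8,fy=2.8,interpolation=cv2.INTER_CUBIC))
for r in (246,252,260,270,290,310): print(r,d[r,355:430:6].round(3))
E
```

```text
246 [0.186 0.186 0.186 0.185 0.185 0.185 0.185 0.185 0.186 0.186 0.186 0.186
 0.186]
252 [0.186 0.185 0.135 0.136 0.135 0.186 0.186 0.185 0.186 0.186 0.186 0.185
 0.186]
260 [0.185 0.186 0.137 0.129 0.129 0.128 0.185 0.186 0.187 0.185 0.186 0.185
 0.186]
270 [0.186 0.144 0.136 0.129 0.121 0.121 0.121 0.121 0.129 0.187 0.188 0.187
 0.187]
290 [0.187 0.145 0.136 0.129 0.122 0.116 0.112 0.111 0.108 0.109 0.116 0.116
 0.188]
310 [0.188 0.188 0.189 0.127 0.122 0.116 0.112 0.107 0.105 0.097 0.097 0.097
 0.096]
```

View pics/c2.png

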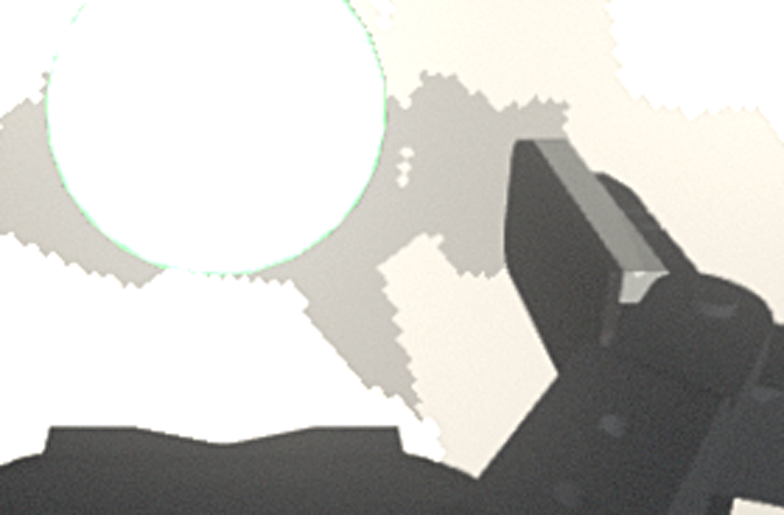

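```bash
python3 - <<'E'
from ov import *
im,d,K,D,T=snap("scene","s2.npz"); c=im[110:230,180:340,::-1]; cv2.imwrite("pics/s2c.png",cv2.resize(c,None,fx=5,fy=5,interpolation=cv2.INTER_CUBIC))
o=observe();R=Ro.from_euler('xyz',o["tcp_rot"]).as_matrix()
for s in (.013,.045,.09):
  for y in (.0427,-.0427): print(s,y,((w2p(o["eef_pos"]+R@[-s,y,0],K,D,T)-[180,110])*5).round(0))
E
```

```text
0.013 0.0427 [[485. 322.]]
0.013 -0.0427 [[373. 295.]]
0.045 0.0427 [[485. 303.]]
0.045 -0.0427 [[370. 275.]]
0.09 0.0427 [[484. 274.]]
0.09 -0.0427 [[366. 246.]]
```

View pics/s2c.png

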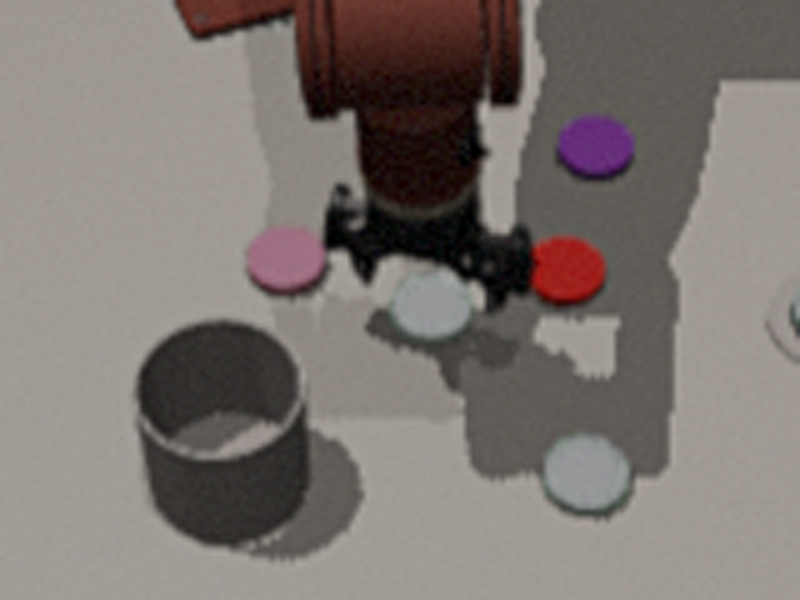

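```bash
python3 - <<'E'
from ov import *
gripper_to(.064,f_grip=30); st()
im,d,K,D,T=snap("wrist","w3.npz")
c=im[150:384,100:420,::-1]; c=cv2.convertScaleAbs(c,alpha=1.5,beta=10); cv2.imwrite("pics/c3.png",cv2.resize(c,None,fx=2.5,fy=2.5,interpolation=cv2.INTER_CUBIC))
for r in range(230,320,8): print(r,d[r,330:400:5].round(3))
E
```

```text
t 7.67 p [ 4.352e-01 -2.430e-02  1.000e-04] f [ 0.9  -0.52 -0.56] open 0.064
230 [0.184 0.184 0.185 0.185 0.184 0.184 0.185 0.184 0.184 0.185 0.185 0.184
 0.183 0.185]
238 [0.185 0.185 0.184 0.187 0.185 0.184 0.185 0.184 0.185 0.185 0.185 0.185
 0.186 0.185]
246 [0.185 0.146 0.141 0.141 0.141 0.186 0.185 0.185 0.185 0.185 0.186 0.186
 0.187 0.184]
254 [0.187 0.146 0.138 0.133 0.135 0.134 0.144 0.186 0.186 0.186 0.185 0.186
 0.187 0.187]
262 [0.186 0.147 0.136 0.128 0.129 0.128 0.127 0.135 0.136 0.186 0.185 0.186
 0.186 0.186]
270 [0.186 0.144 0.136 0.128 0.121 0.122 0.122 0.121 0.13  0.129 0.13  0.187
 0.186 0.186]
278 [0.185 0.144 0.137 0.129 0.12  0.115 0.116 0.117 0.117 0.125 0.123 0.186
 0.185 0.187]
286 [0.188 0.145 0.136 0.128 0.121 0.115 0.113 0.111 0.111 0.11  0.109 0.111
 0.109 0.186]
294 [0.187 0.145 0.135 0.127 0.121 0.114 0.113 0.113 0.105 0.104 0.105 0.104
 0.103 0.102]
302 [0.188 0.188 0.136 0.128 0.121 0.114 0.113 0.101 0.102 0.102 0.102 0.102
 0.101 0.101]
310 [0.187 0.187 0.187 0.128 0.121 0.114 0.114 0.098 0.097 0.097 0.097 0.098
 0.097 0.096]
318 [0.188 0.188 0.189 0.128 0.12  0.085 0.086 0.086 0.088 0.093 0.093 0.094
 0.093 0.094]
```

View pics/c3.png

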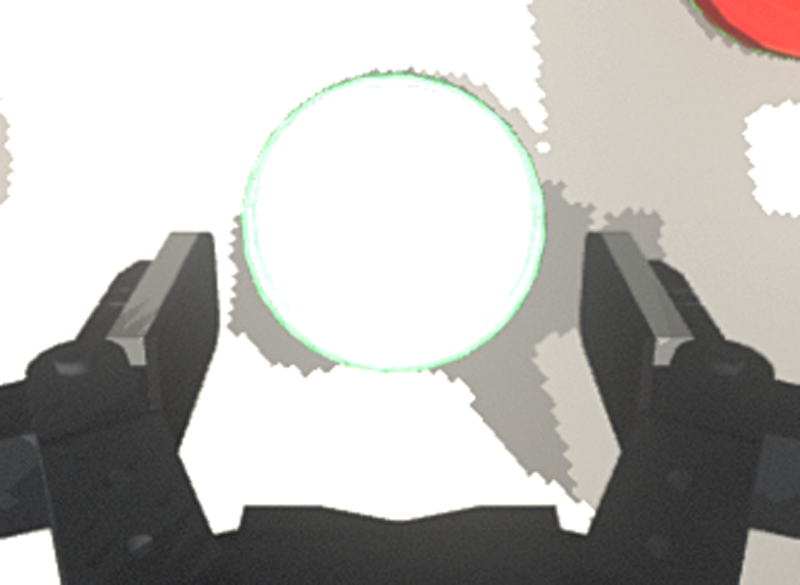

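```bash
python3 - <<'E'
from ov import *
im,d,K,D,T=load("w3.npz"); o=observe(); R=Ro.from_euler('xyz',o["tcp_rot"]).as_matrix()
def tool(u,v,dd=None):
    dd=d[v,u] if dd is None else dd
    p=cv2.undistortPoints(np.array([[[u,v]]],float),K,D).ravel()
    w=T[:3,:3]@np.array([p[0]*dd,p[1]*dd,dd])+T[:3,3]
    return (R.T@(w-o["eef_pos"])).round(4),w.round(4)
for uv in ((258,238),(200,150),(335,246),(335,280),(336,290),(345,320),(347,328),(350,335),(353,340),(258,360),(258,375),(205,360),(310,360),(345,246)): print(uv,*tool(*uv))
E
```

```text
(258, 238) [-0.0137 -0.0014 -0.0029] [ 0.4344 -0.0255  0.014 ]
(200, 150) [ 0.011  -0.0322 -0.0424] [ 0.3809 -0.0221 -0.0019]
(335, 246) [-0.0367  0.0314 -0.0093] [0.4537 0.0011 0.0379]
(335, 280) [-0.0426  0.031   0.0036] [ 0.4643 -0.0078  0.041 ]
(336, 290) [-0.0454  0.0311  0.0066] [ 0.4671 -0.01    0.0431]
(345, 320) [-0.0616  0.0312  0.0093] [ 0.4719 -0.0137  0.0584]
(347, 328) [-0.0104  0.0478  0.0529] [ 0.5072 -0.0208 -0.0008]
(350, 335) [-0.1035  0.0205 -0.0179] [ 0.4512 -0.0109  0.105 ]
(353, 340) [-0.1044  0.021  -0.0172] [ 0.4522 -0.011   0.1057]
(258, 360) [-0.1024 -0.001  -0.0098] [ 0.4438 -0.0325  0.1023]
(258, 375) [-0.1082 -0.001  -0.0107] [ 0.444  -0.0326  0.1081]
(205, 360) [-0.1039 -0.0137 -0.011 ] [ 0.4351 -0.0418  0.104 ]
(310, 360) [-0.1025  0.0116 -0.0097] [ 0.4517 -0.0226  0.1023]
(345, 246) [-0.0412  0.0344 -0.0114] [0.4548 0.0042 0.0427]
```

```bash
cat >> h.py <<'E'
TX=np.r_[-np.sin(np.deg2rad(12))*Xc,-np.cos(np.deg2rad(12))]
def rep(xy,z): # dish-centre xy, true TCP height z -> reported TCP
    return np.r_[xy+OFF,z]+.030*TX
E
python3 - <<'E'
from h import *
gripper_to(.078)
c=np.array([.4355,-.0254])
P=rep(c,.03); move_l(P,feed=.08,max_force=6); st()
r=move_l(rep(c,.001),feed=.03,max_force=5); st(f"down {r}")
snap("wrist","w4.npz")
E
```

```text
t 8.27 p [ 0.4286 -0.02    0.0006] f [ 1.48 -0.18 -0.3 ] open 0.0781
down False t 9.38 p [ 0.4293 -0.0204 -0.0282] f [ 0.03 -0.69  0.  ] open 0.0778
```

View pics/w4.png

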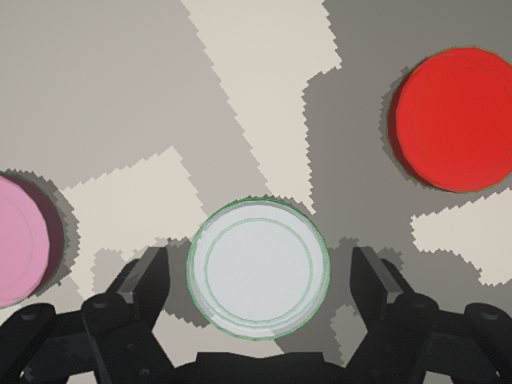

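```bash
python3 - <<'E'
from h import *
gripper_to(.05,f_grip=30); st("closed")
p=observe()["eef_pos"]; move_l(p+[0,0,.07],feed=.08); st("up")
snap("wrist","w5.npz")
E
```

```text
closed t 9.74 p [ 0.4296 -0.0204 -0.0279] f [-1.23  0.01  4.86] open 0.0585
up t 10.78 p [ 0.4291 -0.0203  0.0417] f [-0.14  0.44 -0.57] open 0.0587
```

View pics/w5.png

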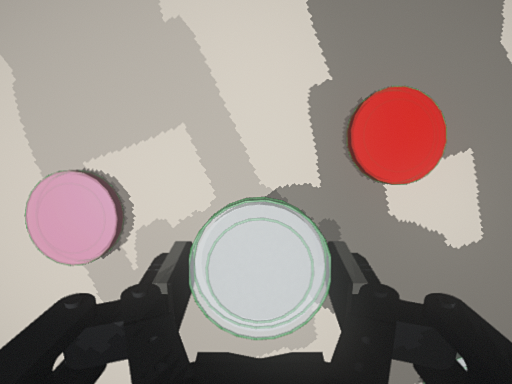

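```bash
python3 - <<'E'
from h import *
for f,dz in (("w4.npz",.015),("w5.npz",None)):
    im,d,K,D,T=load(f)
    t=np.linspace(0,2*np.pi,200,endpoint=False); pts=[]
    for v in range(225,310,3):
        for u in range(215,302,3):
            if (u-259)**2+(v-268)**2<45**2:
                p=cv2.undistortPoints(np.array([[[u,v]]],float),K,D).ravel(); dd=d[v,u]
                pts.append(T[:3,:3]@np.array([p[0]*dd,p[1]*dd,dd])+T[:3,3])
    pts=np.array(pts); a=np.linalg.lstsq(np.c_[pts[:,:2]-pts[:,:2].mean(0),np.ones(len(pts))],pts[:,2],rcond=None)[0]
    print(f,a.round(4), "tilt deg",np.rad2deg(np.hypot(*a[:2])).round(1), p2w((258.5,268),a[2],K,D,T).round(4))
E
```

```text
w4.npz [-0.1384  0.1125  0.0148] tilt deg 10.2 [ 0.4337 -0.0253  0.0148]
w5.npz [-0.1984  0.168   0.0845] tilt deg 14.9 [ 0.4335 -0.0252  0.0845]
```

```bash
python3 - <<'E'
from h import *
def fit(f,c,r):
    im,d,K,D,T=load(f); V,U=np.mgrid[0:384,0:512]; m=((U-c[0])**2+(V-c[1])**2<r*r)&(d>0)
    uv=np.c_[U[m],V[m]].astype(float); p=cv2.undistortPoints(uv[:,None],K,D)[:,0]; dd=d[m]
    P=(T[:3,:3]@np.c_[p*dd[:,None],dd].T).T+T[:3,3]
    A=np.c_[P[:,:2]-P[:,:2].mean(0),np.ones(len(P))]; 
    for _ in range(4):
        a=np.linalg.lstsq(A,P[:,2],rcond=None)[0]; e=P[:,2]-A@a; k=abs(e)<2.5*e.std()+1e-5; A,P=A[k],P[k]
    print(f,c,a.round(3),"std",e.std().round(4),"deg",np.rad2deg(np.hypot(*a[:2])).round(1))
    print("  depth col",d[c[1]-r:c[1]+r:6,c[0]].round(3))
fit("w2.npz",(257,236),45);fit("w3.npz",(257,238),45);fit("w4.npz",(258,268),45);fit("w5.npz",(258,268),45)
fit("w4.npz",(460,120),45);fit("w5.npz",(398,135),35);fit("w5.npz",(72,217),35);fit("w1.npz",(356,198),15);fit("w4.npz",(240,100),40)
E
```

```text
w2.npz (257, 236) [-0.002 -0.     0.014] std 0.0006 deg 0.1
  depth col [0.169 0.168 0.169 0.169 0.17  0.169 0.17  0.17  0.17  0.17  0.17  0.17
 0.17  0.171 0.172]
w3.npz (257, 238) [-0.001  0.002  0.014] std 0.0006 deg 0.1
  depth col [0.168 0.169 0.168 0.169 0.168 0.169 0.17  0.17  0.17  0.17  0.17  0.171
 0.172 0.171 0.17 ]
w4.npz (258, 268) [-0.002  0.     0.014] std 0.0006 deg 0.1
  depth col [0.142 0.142 0.141 0.139 0.142 0.141 0.141 0.142 0.142 0.143 0.143 0.142
 0.143 0.144 0.144]
w5.npz (258, 268) [-0.002  0.003  0.084] std 0.0006 deg 0.2
  depth col [0.141 0.141 0.142 0.141 0.142 0.141 0.142 0.142 0.142 0.142 0.143 0.141
 0.142 0.143 0.143]
w4.npz (460, 120) [-0.002 -0.003  0.014] std 0.0006 deg 0.2
  depth col [0.136 0.136 0.137 0.137 0.136 0.137 0.136 0.137 0.137 0.138 0.137 0.138
 0.138 0.139 0.139]
w5.npz (398, 135) [-0.002 -0.004  0.014] std 0.0006 deg 0.2
  depth col [0.206 0.205 0.206 0.206 0.206 0.207 0.207 0.208 0.208 0.206 0.207 0.208]
w5.npz (72, 217) [0.002 0.004 0.014] std 0.0006 deg 0.2
  depth col [0.209 0.209 0.211 0.21  0.21  0.211 0.21  0.211 0.211 0.212 0.212 0.213]
w1.npz (356, 198) [0.004 0.005 0.014] std 0.0007 deg 0.3
  depth col [0.441 0.444 0.446 0.447 0.45 ]
w4.npz (240, 100) [ 0.    -0.001 -0.001] std 0.0006 deg 0.1
  depth col [0.15  0.151 0.151 0.151 0.151 0.151 0.152 0.149 0.151 0.153 0.153 0.153
 0.152 0.153]
```

```bash
python3 - <<'E'
from h import *
p=rep(A+.065*Xc,.13); movep(p,RT); st()
snap("wrist","w6.npz"); st()
E
```

```text
t 11.93 p [0.5916 0.2043 0.0998] f [ 0.75  0.23 -0.59] open 0.0587
 t 11.97 p [0.5916 0.2039 0.0999] f [-0.37 -1.16 -1.47] open 0.0589
```

View pics/w6.png

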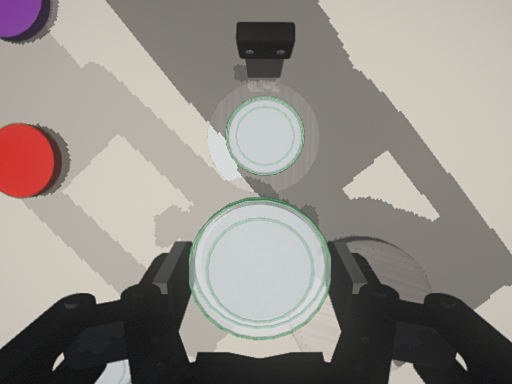

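```bash
python3 - <<'E'
from ov import *
im,d,K,D,T=load("w6.npz")
a=p2w((265.0,135.7),.018,K,D,T); print(a, "held", p2w((258.5,268),.145+.0,K,D,T))
draw("w6.npz",[(circ(a,.03,.018),(255,0,0))]+carrier(a[:2],-38.7),(5,205,190,340),4,"o6.png")
V=d[268-30:268+30,230:290]; print("held depth",np.median(V))
E
```

```text
[0.54814158 0.24335675 0.018     ] held [0.59551535 0.19985429 0.145     ]
held depth 0.14233276
```

View pics/o6.png

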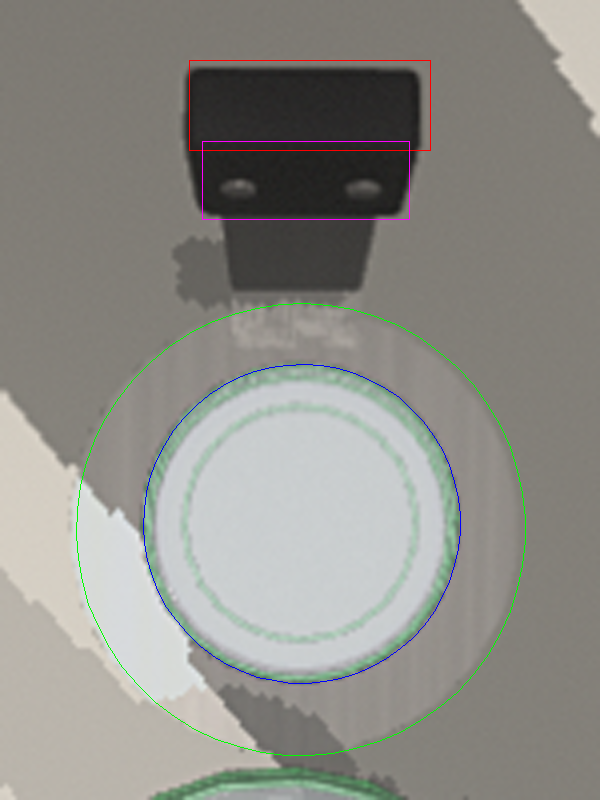

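```bash
python3 - <<'E'
from h import *
t=np.array([.5441,.2477])
move_l([*t,.06],feed=.12); st()
move_l([*t,-.004],feed=.06,max_force=8); st(); hold(.2)
r=move_l([*t,-.0115],feed=.012,max_force=3); st(f"touch {r}")
snap("wrist","w7.npz")
E
```

```text
t 12.76 p [0.5449 0.2475 0.0606] f [ 0.97 -0.64 -0.2 ] open 0.0587
 t 13.97 p [ 0.5446  0.2478 -0.0035] f [ 0.51 -0.23 -0.73] open 0.0584
touch True t 14.68 p [ 0.5441  0.2477 -0.0098] f [-0.27 -0.81  5.16] open 0.0586
```

View pics/w7.png

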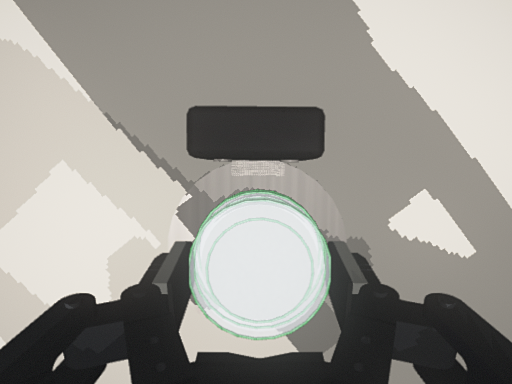

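```bash
python3 - <<'E'
from ov import *
gripper_to(.072); hold(.1); st("rel")
p=observe()["eef_pos"]; move_l(p+[0,0,.06],feed=.08)
A2=np.array([.5481,.2434]); move_l([*(rep(A2+.065*Xc,.13))],feed=.2); st()
im,d,K,D,T=snap("wrist","w8.npz")
draw("w8.npz",[(circ(A2,.03,.018),(255,0,0)),(circ(A2,.03,.033),(0,0,255))]+carrier(A2,-38.7),(5,205,190,340),4,"o8.png")
E
```

```text
rel t 15.12 p [ 0.5429  0.2475 -0.011 ] f [ 1.58 -0.91 -0.06] open 0.0719
 t 16.57 p [0.5917 0.2078 0.0997] f [ 0.3   0.32 -0.82] open 0.0721
```

View pics/o8.png

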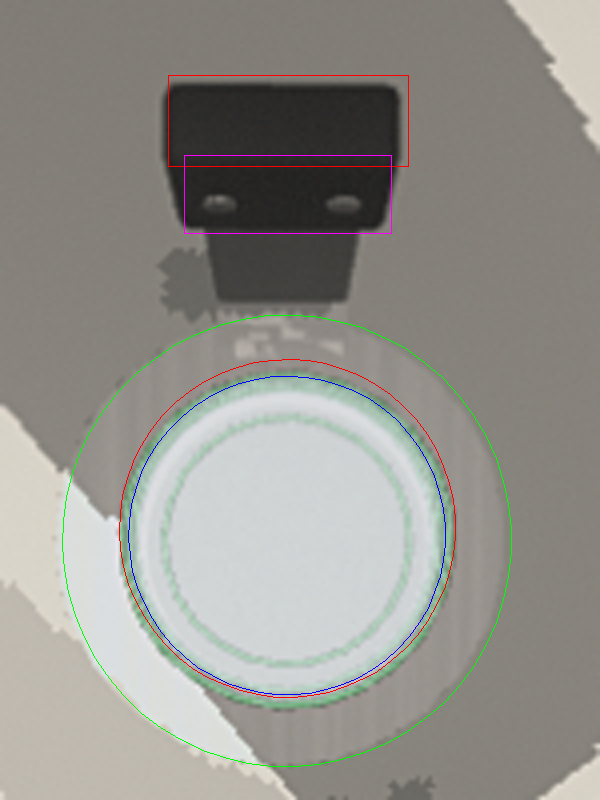

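```bash
python3 - <<'E'
from ov import *
gripper_to(.080)
b=np.array([.6080,.0177]); P=rep(b,.07); move_l(P,feed=.25); st()
im,d,K,D,T=snap("wrist","w9.npz")
E
```

```text
t 17.8 p [0.6019 0.0238 0.0411] f [-0.5  -0.   -0.38] open 0.0801
```

View pics/w9.png

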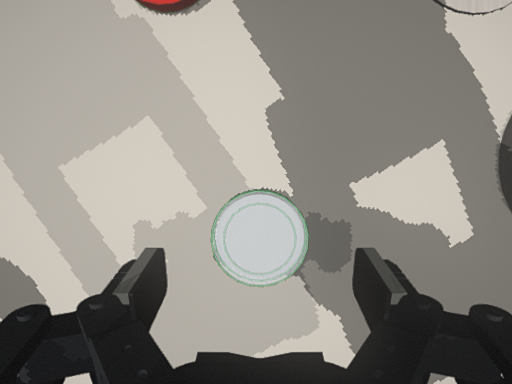

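```bash
python3 - <<'E'
from ov import *
im,d,K,D,T=load("w9.npz"); b=p2w((259.5,238.3),.015,K,D,T)[:2]; print(b)
t=b-[.0044,-.0049]; print(t)
move_l([*t,-.002],feed=.1); r=move_l([*t,-.026],feed=.04,max_force=5); st(f"{r}")
im,d,K,D,T=snap("wrist","w10.npz")
gripper_to(.05,f_grip=30); st("closed")
p=observe()["eef_pos"]; move_l(p+[0,0,.06],feed=.08); st("up")
im,d,K,D,T=snap("wrist","w11.npz")
cv2.imwrite("pics/c11.png",np.hstack([load("w10.npz")[0],im])[:, :, ::-1][::1,:][:, :][140:,100:900])
E
```

```text
[0.60816502 0.01784959]
[0.60376502 0.02274959]
False t 19.18 p [ 0.6038  0.0227 -0.026 ] f [-0.42  0.48  0.74] open 0.0801
closed t 19.55 p [ 0.6044  0.0227 -0.0253] f [ 0.59 -1.04  2.65] open 0.0585
up t 20.46 p [0.604  0.0227 0.0342] f [ 0.44  0.04 -1.45] open 0.0582
```

View pics/c11.png

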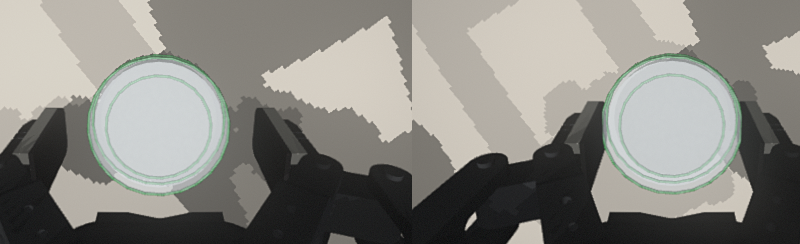

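```bash
python3 - <<'E'
from ov import *
im,d,K,D,T=load("w11.npz"); 
for z in (.0745,):
  for c in ((260,262),(260,265)):
    h=p2w(c,z,K,D,T)[:2]; print(h,h-[.604,.0227],(h-[.604,.0227])@Xc)
  draw("w11.npz",[(circ(p2w((260,264),z,K,D,T),.03,z),(0,0,255)),(circ([.6084,.0178],.03,z),(255,0,0))],(180,350,180,340),4,"o11.png")
im,d,K,D,T=load("w10.npz"); draw("w10.npz",[(circ([.6082,.0178],.03,.015),(0,0,255))],(180,350,180,340),4,"o10.png")
p=d[230:300,220:300]; print(np.median(p))
E
```

```text
[0.60748003 0.01939949] [ 0.00348003 -0.00330051] 0.004779538594086525
[0.6084824  0.01859704] [ 0.0044824  -0.00410296] 0.006063544716177614
0.14404196
```

View pics/o11.png

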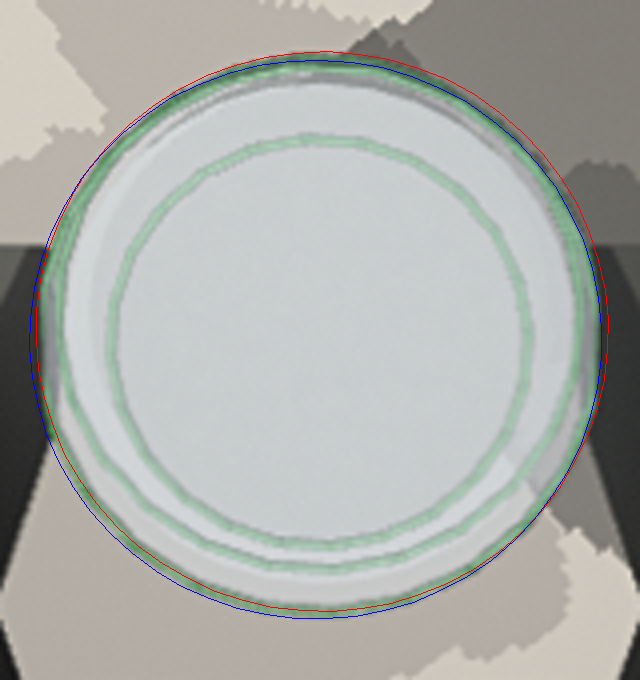

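```bash
python3 - <<'E'
from ov import *
t=np.array([.5441,.2477])
p=observe()["eef_pos"]; move_l([p[0],p[1],.08],feed=.15)
move_l([*t,.075],feed=.2); st()
move_l([*t,.0135],feed=.06,max_force=8); st(); hold(.2)
r=move_l([*t,.0055],feed=.012,max_force=3); st(f"touch {r}")
snap("wrist","w12.npz")
gripper_to(.072); hold(.1); st("rel")
p=observe()["eef_pos"]; move_l(p+[0,0,.06],feed=.08)
A2=np.array([.5481,.2434]); move_l([*(rep(A2+.065*Xc,.13))],feed=.2); st()
im,d,K,D,T=snap("wrist","w13.npz")
draw("w13.npz",[(circ(A2,.03,.033),(255,0,0)),(circ(A2,.03,.048),(0,0,255))]+carrier(A2,-38.7),(5,205,190,340),4,"o13.png")
E
```

```text
t 22.27 p [0.5444 0.2468 0.0749] f [ 0.66  0.12 -0.27] open 0.0585
 t 23.45 p [0.5446 0.2478 0.014 ] f [ 0.36 -0.76  0.03] open 0.0586
touch True t 24.17 p [0.544  0.2477 0.0077] f [ 0.19 -0.48  5.11] open 0.0583
rel t 24.61 p [0.5429 0.2475 0.0065] f [-0.47 -0.55 -0.17] open 0.0722
 t 26.01 p [0.5918 0.2078 0.0998] f [-0.47 -0.04 -0.12] open 0.0719
```

View pics/o13.png

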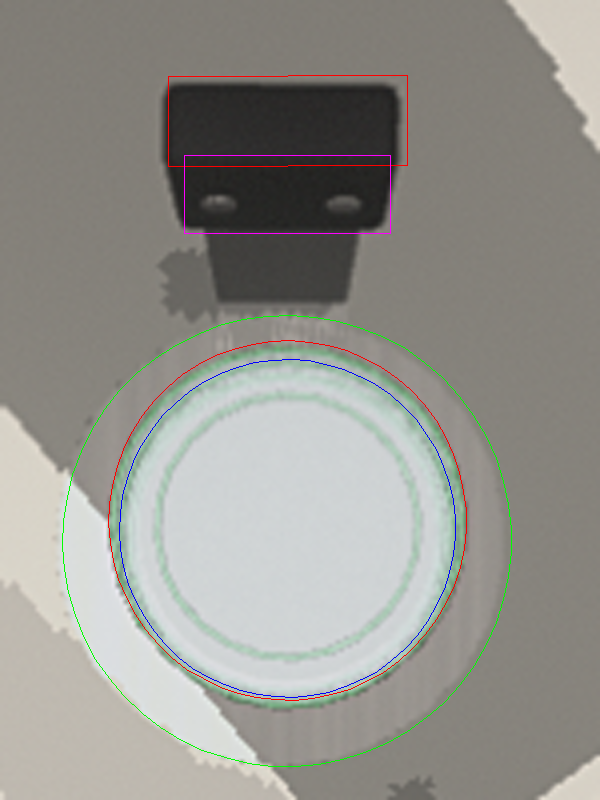

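```bash
python3 - <<'E'
from ov import *
g=np.array([.5099,.2740]); RG=rpy(Rm(YAW))
print(inverse_kinematics([*g,.03],RG),inverse_kinematics([*g,.2],RG))
gripper_to(.050); movep([*g,.11],RG); st()
im,d,K,D,T=snap("wrist","w14.npz")
draw("w14.npz",carrier([.5481,.2434],-38.7),(84,384,80,440),2,"o14.png")
E
```

```text
[ 3.56881361e-01  2.96951635e-01  1.78181035e+00 -4.44089210e-16
  1.06283067e+00  1.03232378e+00] [ 3.56881361e-01  1.12831749e-01  1.65305925e+00 -4.44089210e-16
  1.37570165e+00  1.03232378e+00]
 t 28.02 p [0.5101 0.2739 0.1101] f [-0.65  0.16 -0.03] open 0.0501
```

View pics/o14.png

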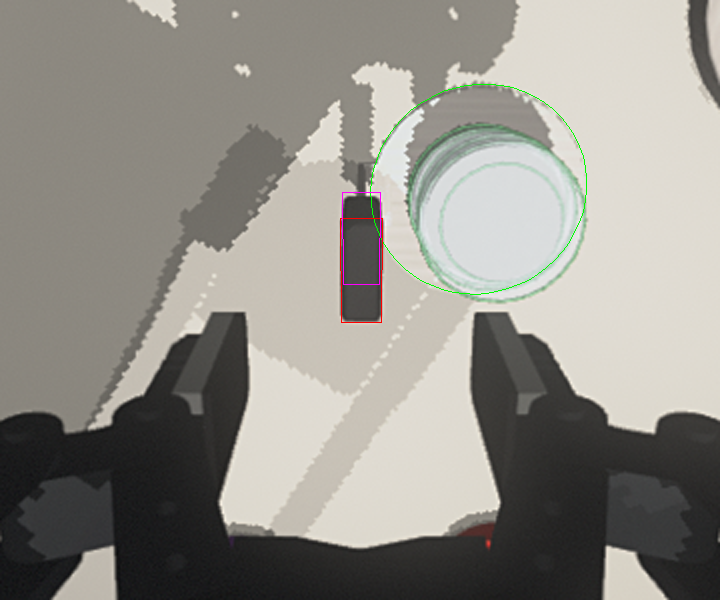

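```bash
python3 - <<'E'
from ov import *
g=np.array([.5099,.2740])
move_l([*g,.065],feed=.12); r=move_l([*g,.031],feed=.06,max_force=5); st(f"{r}")
gripper_to(.025,f_grip=20); st()
im,d,K,D,T=snap("wrist","w15.npz")
E
```

```text
False t 29.31 p [0.51   0.274  0.0309] f [-1.2   0.53 -0.21] open 0.0498
 t 29.68 p [0.5101 0.2741 0.0313] f [-0.85  0.8   0.58] open 0.0251
```

View pics/w15.png

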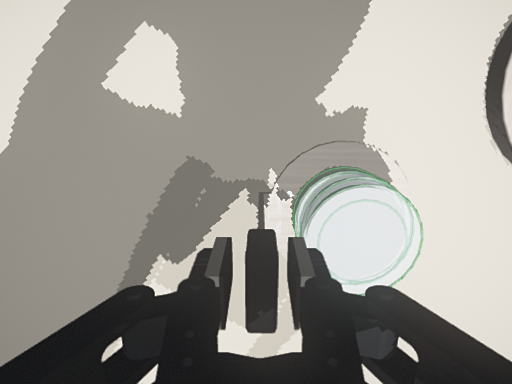

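```bash
cat >> h.py <<'E'
def fit(f,c,r):
    im,d,K,D,T=load(f); V,U=np.mgrid[0:384,0:512]; m=((U-c[0])**2+(V-c[1])**2<r*r)&(d>0)
    uv=np.c_[U[m],V[m]].astype(float); p=cv2.undistortPoints(uv[:,None],K,D)[:,0]; dd=d[m]
    P=(T[:3,:3]@np.c_[p*dd[:,None],dd].T).T+T[:3,3]; P=P[abs(P[:,2]-np.median(P[:,2]))<.008]
    A=np.c_[P[:,:2]-P[:,:2].mean(0),np.ones(len(P))]
    for _ in range(4):
        a=np.linalg.lstsq(A,P[:,2],rcond=None)[0]; e=P[:,2]-A@a; k=abs(e)<2.5*e.std()+1e-5; A,P=A[k],P[k]
    print(f,"z",a[2].round(4),"slope deg Xc,Yc",np.rad2deg([a[:2]@Xc,a[:2]@Yc]).round(2),"n",len(P))
E
python3 - <<'E'
from ov import *
gripper_to(.0,f_grip=25); st("soft"); snap("wrist","w16.npz"); fit("w16.npz",(365,237),35)
gripper_to(.0,f_grip=110); st("hard"); snap("wrist","w17.npz"); fit("w17.npz",(365,237),35)
g=observe()["eef_pos"]
move_l(g+[0,0,.012],feed=.02); st("lift"); hold(.3); snap("wrist","w18.npz"); fit("w18.npz",(365,237),35); st()
E
```

```text
soft t 29.98 p [0.5102 0.274  0.0312] f [ 0.84 -0.58  0.79] open 0.0116
w16.npz z 0.0475 slope deg Xc,Yc [0.09 0.14] n 3757
hard t 30.25 p [0.5102 0.2742 0.0314] f [0.52 0.55 2.8 ] open 0.0104
w17.npz z 0.0475 slope deg Xc,Yc [-0.19 -0.04] n 3763
lift t 31.07 p [0.5102 0.2742 0.0433] f [-0.95  0.27 -2.7 ] open 0.0107
w18.npz z 0.0593 slope deg Xc,Yc [-0.04  0.15] n 3756
 t 31.42 p [0.5102 0.2742 0.0433] f [ 0.17 -0.39 -2.94] open 0.0106
```

View pics/w18.png

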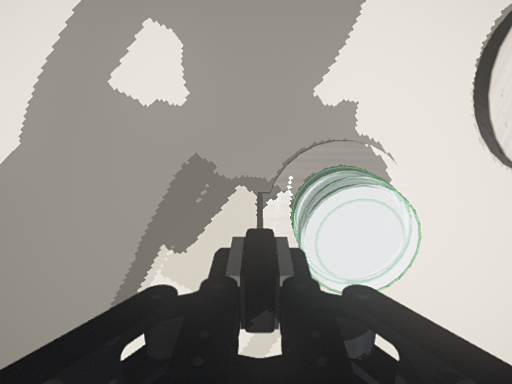

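```bash
python3 - <<'E'
from ov import *
g=observe()["eef_pos"]
move_l(g+[0,0,.138],feed=.06); st("lift"); hold(.6); snap("wrist","w19.npz"); fit("w19.npz",(365,237),35); o=st(); print(o["joint_velocities"].round(4))
im,d,K,D,T=snap("scene","s19.npz"); c=im[60:260,170:430,::-1]; cv2.imwrite("pics/s19c.png",cv2.resize(c,None,fx=3,fy=3,interpolation=cv2.INTER_CUBIC))
w=load("w19.npz")
A2=np.array([.5481,.2434]); dz=.150
draw("w19.npz",[(circ(A2,.03,.048+dz),(0,0,255)),(circ(A2,.03,.0+.003+dz),(255,0,0))]+carrier(A2,-38.7,dz),(84,384,80,440),2,"o19.png")
E
```

```text
lift t 33.87 p [0.5101 0.2741 0.181 ] f [-0.03 -0.65 -3.56] open 0.0104
w19.npz z 0.1973 slope deg Xc,Yc [-0.24  0.15] n 3739
 t 34.52 p [0.5102 0.2742 0.1813] f [-0.61 -0.35 -3.91] open 0.0104
[ 0.0006 -0.0003  0.0008 -0.0009  0.0014  0.0012]
```

View pics/s19c.png

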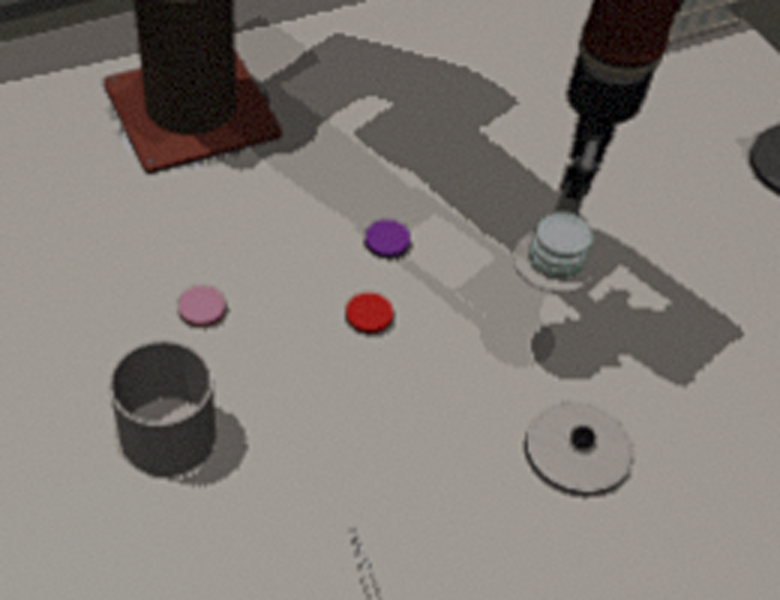

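View pics/o19.png

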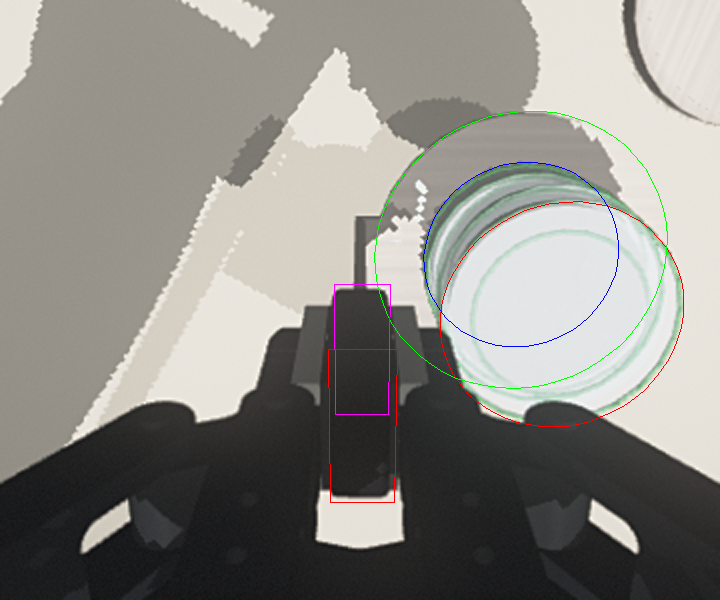

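```bash
python3 - <<'E'
from h import *
hold(.5); snap("wrist","w20.npz"); fit("w20.npz",(365,237),35); st()
job_done()
E
```

```text
w20.npz z 0.1973 slope deg Xc,Yc [-0.24  0.06] n 3762
 t 35.12 p [0.5102 0.2742 0.1813] f [-0.21  0.37 -3.44] open 0.0101
the job is handed in; nothing more can be done
```

I stacked both loose dishes on the one in the carrier and lifted the loaded carrier by its black grip. I handed the job in at about 35 s with the arm holding it still. The interface gives no verdict, so the results below are my own measurements.

**Stack:** after each placing, the wrist picture showed the dish within about 2 mm of the base centre. Both dishes touched down at the expected height with about 5 N.

**Lift:** the underside is about 149 mm above the bench. The top dish measures 0.2° from level and did not change height between the last two pictures. The grip command is 110 N, and the force on the tool is about 3.5 N, close to the loaded carrier's weight.

**Other objects:** the arm went nowhere near the canister, lid, forceps or beaker, and nothing unexpected touched the gripper. I did not re-measure their positions. The last scene picture shows the canister and lid upright and in place, with part of the forceps in view. The beaker is outside the part I enlarged.

**Disagreements:**
- **Fingertips:** they sit about 30 mm farther back from the reported TCP than described. The wrist depth and the scene camera both showed this, and I corrected for it before the first grasp.
- **Dish positions:** near and far camera measurements differed by up to about 3 mm. I used the close ones for both picks and for the placing.
- **Grip opening:** it read 1 to 2 mm less than the true sizes, 58.5 mm on the 60 mm dishes and 10 mm on the 12 mm grip.

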